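# Take a moisture reading on a new brick wall

## Task

Pick up the moisture meter from the board and hold the tips of its two sprung pins gently against the brick face inside the chalk ring on the small wall, the meter level, screen upward and square to the face, with both pins pressed about half-way in. Finish while still holding it there for the reading; keep the gripper off the wall, and leave the pin cap, the club hammer, the trowel and the loose brick where they lie.

Things in the scene. Friction and masses are not known exactly. Their poses are not given: they have to be found in the camera images.
- meter_mid (a point): centre (half-way up) of the hand-held pin moisture meter lying screen-up on the board, loose, 0.2 to 0.3 kg. Axes: x along the meter toward the pins, z out of the screen. Black case 112 long (x = -68 to +44), 46 wide (y), 28 thick (z), flat parallel sides, to be gripped across the 46 width; then a grey nose 38 wide to x = +69; pin tips at x = +91, z = 0
- pin_left_tip (a point): tip of the pin at the meter's y = +9 mm; axes as the meter's
- pin_right_tip (a point): tip of the pin at the meter's y = -9 mm; axes as the meter's
- pin_left (a joint): how far the left pin is pressed into the nose along the meter's -x, m: 0 = fully out, 0.008 = fully in (stop). Spring: 0.6 N to start moving, then 0.6 N per mm (about 3 N half-way in, 5.4 N fully in)
- pin_right (a joint): the same for the right pin; the two are independent, so both together take about 6 N half-way in
- ring (a point): centre of the chalk ring (44 mm inside diameter) drawn on the upright face of the wall's top brick, 32.5 mm below the wall's top edge, 182.5 mm above the board; a short chalk tick on the brick's top runs straight in from the edge above it. Axes: x along the wall, y straight into the brick (the pins must point along +y), z up
- wall: small fixed half-brick wall, red-brown bricks with grey joints, three courses, 215 mm high, 102.5 mm thick, plumb at one end and stepping down along its +x to 332 mm from the origin. Origin on the board under the middle of the top brick (215 mm long along x); the ringed face is flat and plumb, the plane y = -51 mm; x along the wall, y into it, z up
- meter: the meter as a whole: origin at the centre of its underside (14 mm under point meter_mid), same axes. Two steel pins, 4 mm dia with round tips, stand 22 mm out of the nose along +x, at y = +9 and y = -9 mm, 14 mm above its underside
- cap: grey plastic pin cap of the meter, 34 x 44 x 26 mm, open top, loose on the board; leave it. Origin under its centre
- hammer: club hammer lying on the board, wooden handle 240 mm long along its x, steel head 45 x 105 x 45 mm at x = +100 mm; leave it. Origin on the board
- trowel: pointing trowel loose on the board, steel blade 150 mm long along its +x and 90 mm wide, wooden handle to x = -170 mm, up to 55 mm high; leave it. Origin on the board at the heel of the blade
- brick: loose perforated brick 215 x 102.5 x 65 mm on the board, 2.3 kg; leave it. Origin under its centre
Mind the look-alikes: they are no part of the job. There is more than one size of the meter; the job needs the smallest.

How it is judged:
By the outcome, as a careful person would: the job done as asked, in the order asked, and still so for the second after the job is handed in, while the arm keeps its last pose, push and grip.
It also fails if it takes over 35 s, if anything falls off the work surface, if the arm or the gripper's body presses on something with over 40 N, if the wrist force passes 120 N, or if a joint passes its speed limit or range.

## Robot

A 6-joint arm with a two-finger parallel gripper is mounted at the origin on the work surface. World frame = base frame: x ahead of the robot, y to its left, z up, the work surface at z = 0. Lengths are in m, angles in rad, forces in N, time in s.
With the tool pointing down it reaches from about 0.325 to 0.775 m from the base axis. Payload 9.3 kg.
Tool frame: the origin (TCP) lies at the very end of the fingers, on their centre line; the grasp point (between the pads) lies 19 mm behind it; z points along the fingers, y is the line along which they close (so a half turn about z gives the same grasp; the last joint's range is limited). The gripper opens to 85 mm and grips with 20 to 120 N. Pads are 22 mm wide; open, the fingers measure 114 mm over their backs; the gripper's body (76 mm by 85 mm) begins 54 mm behind the grasp point. The pads swing forward as they close: fully open they stand 13 mm farther back than shut.
Start: joints at [-1.292, 0.259, 0.021, 1.334, 0, 1.418], TCP at [0.23, -0.5, 0.231] pointing down, gripper open.
Joint ranges: [-3.04, 3.04], [-0.91, 1.82], [-1.04, 1.36], [-1.92, 1.95], [-1.52, 1.45], [-3.14, 3.14]. Speed limits (rad/s): [2.22, 2.22, 2.79, 3.14, 3.14, 3.14].

## Interface

Orientations are given as a unit quaternion [x, y, z, w].
In Python, from plant import arm, eyes gives the robot as it stands.
- The arm moves only by the tool carry_out, never from a script. Its argument "motion" is a list of rows, each an object with "xyz": the shift along the tool's x, y, z in units of 30 mm (1.0 is 30 mm), a list of three; "rot": the turn, a rotation vector about the tool's x, y, z in units of 5 degrees (1.0 is 5 degrees), a list of three. A call has 1 to 12 rows; each row is the pose to reach, as a shift and turn from the pose commanded when the call began, along the tool's axes at that moment; what a row does not reach only later rows make up. A row lasts 1/12 s, in which the tool goes at most 41.7 mm and 7.16 degrees, less where a joint would pass 70% of its speed; a pose out of reach is approached as far as the arm can. A call with a gripper value outside its range is refused whole. "grip" is the opening, from 0 (shut) to 1 (fully open), set as the call begins (left out, the last holds). The fingers move at their own pace and stop on an object; "newtons" is the grip in N (left out, the last holds). Time passes only in rows, so rows that repeat a pose let the fingers close. It gives the time, the measured TCP pose, the force, the opening and the grip force at its end, in the units of the state.
- arm.observe(): the state, without advancing time (a new reading comes with each control period).
- eyes.get_image(name): name is "scene" or "top"; returns a dict with "color" (400x640x3 uint8, red, green, blue), "depth" (400x640 float32, m along the optical axis (not along the pixel's ray), 0 where there is no reading), "mtx" (3x3 intrinsics, pixels), "position" and "orientation" of the camera in the world. Camera axes: x right, y up, looking along -z (the intrinsics and any distortion apply to the point x, -y, -z); pixel columns grow to the right and rows downward; lengths in m; the calibration is good to about 2 mm. A picture is of the moment at which its call begins.
- arm.sign_off(): hands the job in; it is judged then, once.
The state is a dict: "time": time; "joints": joint angles; "dq": joint speeds; "tau": joint torques, N m; "eef_pos": TCP position; "tcp_rot": TCP orientation; "ft_force": force on the tool from outside, world axes, zero at the start; "moment": the same for the moment, N m; "gripper_width": opening from 0.0 (shut) to 1.0 (fully open); "finger_force": force on a finger pad.
Only numpy, scipy, OpenCV 4.12 (cv2) and the standard library are available. Lean on these libraries where they do the work, as an engineer would, in place of code of your own. Each camera call takes 0.05 s, during which the arm holds its last target. There are 200 camera calls.

## Working session

There is one attempt and no reset: what is moved stays moved. The work goes in short steps, Python scripts to look and compute and a tool call to move; the robot and the scene stay as the last step left them, time stands still between calls to the robot, and variables do not carry over. Pictures are saved under pics/ and viewed, at most 10 in all, crops included, and the job is handed in when it is done.

Besides the shell and the picture viewer there is one more tool, called by a JSON object that holds its "name" and its "arguments". carry_out: Moves the arm, as the interface text tells. Its arguments: {"type":"object","properties":{"motion":{"type":"array","items":{"type":"object","properties":{"xyz":{"type":"array","items":{"type":"number"}},"rot":{"type":"array","items":{"type":"number"}}}}},"grip":{"type":"number"},"newtons":{"type":"number"}},"required":["motion"]}

```bash
mkdir -p pics; cat > h.py <<'E'
import numpy as np, cv2
from scipy.spatial.transform import Rotation as R
from plant import arm, eyes
def get(n):
    d=eyes.get_image(n); return d
def cloud(d):
    h,w=d['depth'].shape; u,v=np.meshgrid(np.arange(w),np.arange(h))
    K=np.array(d['mtx']); z=d['depth']
    p=np.stack([(u-K[0,2])/K[0,0]*z,-(v-K[1,2])/K[1,1]*z,-z],-1)
    return p@R.from_quat(d['orientation']).as_matrix().T+np.array(d['position'])
E
python3 - <<'E'
from h import *
for n in('scene','top'):
    d=get(n); cv2.imwrite(f'pics/{n}1.png',d['color'][:,:,::-1]); np.savez(f'{n}1.npz',**d)
    print(n,d['mtx'],d['position'],R.from_quat(d['orientation']).as_matrix().round(3),[k for k in d])
print(arm.observe())
E
```

```text
scene [[440.50841827   0.         322.7761746 ]
 [  0.         440.50841827 199.95162207]
 [  0.           0.           1.        ]] [ 1.06719955 -0.57976876  1.20831047] [[ 0.576 -0.687  0.443]
 [ 0.818  0.494 -0.296]
 [-0.015  0.533  0.846]] ['color', 'depth', 'mtx', 'position', 'orientation']
top [[406.06618171   0.         314.98488475]
 [  0.         406.06618171 194.10500999]
 [  0.           0.           1.        ]] [ 0.44668024 -0.19078929  1.20724761] [[-0.021  0.997 -0.068]
 [-1.    -0.022 -0.015]
 [-0.017  0.068  0.998]] ['color', 'depth', 'mtx', 'position', 'orientation']
{'time': 0.1, 'joints': array([-1.29162317e+00,  2.59125525e-01,  2.08214624e-02,  1.33371016e+00,
        1.10417246e-05,  1.41820227e+00]), 'dq': array([ 0.00200595, -0.00028992,  0.00314612,  0.00163557, -0.00018219,
        0.00010284]), 'tau': array([ 5.81523826e-03, -5.56694484e+01,  3.45070088e+01,  1.16443407e-02,
       -1.27243879e-04,  5.98369226e-06]), 'eef_pos': array([ 0.23009035, -0.49926831,  0.23072589]), 'tcp_rot': array([ 9.76787318e-01,  2.14210563e-01, -3.30045728e-05, -6.08078925e-04]), 'ft_force': array([ 0.6504691 , -0.66085197, -0.52551812]), 'moment': array([ 0.05456109,  0.02519095, -0.01083389]), 'finger_force': 0.0, 'gripper_width': 0.998940975769753}
```

View pics/scene1.png

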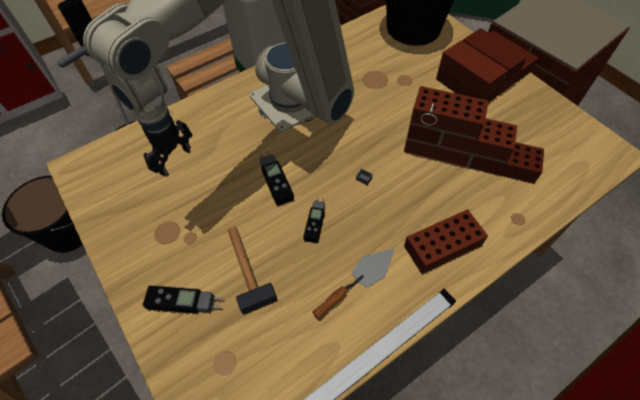

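View pics/top1.png

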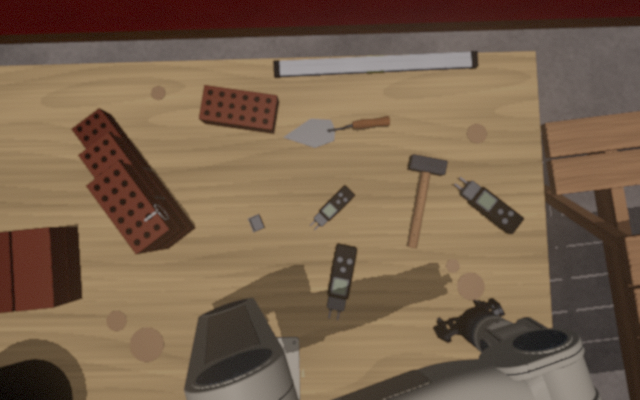

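The scene image shows three meters. The smallest is at about scene (315,220) and top (333,207), with its pins toward lower left in the top view. The chalk ring is at scene (429,118), and its tick is at top (155,213), on the face that looks toward the meters. I'll measure both now.

```bash
python3 - <<'E'
from h import *
for n,box in(('top',(300,175,365,240)),('scene',(295,190,335,250))):
    d=dict(np.load(n+'1.npz')); P=cloud(d); x0,y0,x1,y1=box
    S=P[y0:y1,x0:x1]; g=d['color'][y0:y1,x0:x1].max(-1)
    m=(S[...,2]>.018)&(S[...,2]<.045)
    print(n,m.sum(),'board z',np.median(S[...,2][~m]), 'top z',np.median(S[m][:,2]))
    q=S[m]; 
    r=cv2.minAreaRect((q[:,:2]*1000).astype(np.float32)); print('rect',r)
    b=m&(g<70); print('black rect',cv2.minAreaRect((S[b][:,:2]*1000).astype(np.float32)), q[:,:2].mean(0))
# wall
d=dict(np.load('scene1.npz')); P=cloud(d)
S=P[85:185,400:550]; f=(S[...,2]>.02)&(S[...,2]<.205)
p=S[f]
# vertical-face normals by RANSAC line in xy
rng=np.random.default_rng(0);best=0
for _ in range(500):
    a,b=p[rng.integers(len(p),size=2),:2]; t=b-a
    if np.linalg.norm(t)<.05: continue
    nn=np.array([-t[1],t[0]])/np.linalg.norm(t); k=abs((p[:,:2]-a)@nn)<.003
    if k.sum()>best: best=k.sum(); K=k
q=p[K][:,:2]; c=q.mean(0); t=np.linalg.svd(q-c,full_matrices=False)[2][0]
print('face',best,len(p),c,t,np.degrees(np.arctan2(t[1],t[0])), (q-c)@t.T if 0 else np.percentile((q-c)@t,[0,1,99,100]))
for n,box in(('scene',(412,92,448,130)),('top',(135,195,180,235))):
    d=dict(np.load(n+'1.npz')); P=cloud(d); x0,y0,x1,y1=box
    I=d['color'][y0:y1,x0:x1].astype(int); m=(I.min(-1)>80)
    S=P[y0:y1,x0:x1]
    v,u=np.nonzero(m)
    for hi in (0,1):
        k=m&((S[...,2]>.207)==bool(hi))
        if k.sum():print(n,'hi' if hi else 'face',k.sum(),S[k].mean(0),S[k].min(0),S[k].max(0))
    cv2.imwrite(f'pics/crop_{n}.png',cv2.resize(I.astype(np.uint8)[:,:,::-1],None,fx=8,fy=8,interpolation=0))
for n,(x0,y0,x1,y1) in(('scene',(295,190,335,250)),('top',(300,175,365,240))):
    d=dict(np.load(n+'1.npz'));cv2.imwrite(f'pics/m_{n}.png',cv2.resize(d['color'][y0:y1,x0:x1,::-1],None,fx=8,fy=8,interpolation=0))
a,b=[cv2.imread(f'pics/{k}.png') for k in('crop_scene','m_top')]
a=cv2.copyMakeBorder(a,0,520-a.shape[0],0,0,0) if a.shape[0]<520 else a[:520]
cv2.imwrite('pics/both.png',np.hstack([a,b]))
E
```

```text
top 740 board z 0.0005177449687352453 top z 0.02787671033535033
rect ((484.7356872558594, -216.94314575195312), (45.42878341674805, 156.87307739257812), 43.66361618041992)
black rect ((500.10528564453125, -233.13177490234375), (36.99946212768555, 102.88750457763672), 43.690799713134766) [ 0.49195335 -0.22494181]
scene 574 board z 0.0006942465105153062 top z 0.028211146818461375
rect ((483.1527099609375, -219.747802734375), (46.98583984375, 158.15802001953125), 43.66520309448242)
black rect ((497.0299377441406, -232.1882781982422), (44.087547302246094, 120.9966812133789), 43.66520309448242) [ 0.49463314 -0.23080876]
face 3303 6069 [0.57256731 0.28689458] [0.804891   0.59342268] 36.40026987504683 [-0.17303602 -0.16910077  0.25268458  0.2660035 ]
scene face 32 [0.28236405 0.36714283 0.01926448] [ 0.24246618  0.21370971 -0.00508111] [0.47606443 0.41051255 0.20534244]
scene hi 12 [0.46824734 0.2290476  0.21579892] [0.459503   0.21999508 0.21366166] [0.47502694 0.23997066 0.2199128 ]
top face 30 [0.52057332 0.23602646 0.03365123] [ 0.47447214  0.21436046 -0.00562776] [0.53618429 0.25051635 0.20413482]
top hi 53 [0.47035633 0.23025595 0.21526352] [0.45749348 0.21181431 0.20716216] [0.48425633 0.24502822 0.21963108]
```

View pics/both.png

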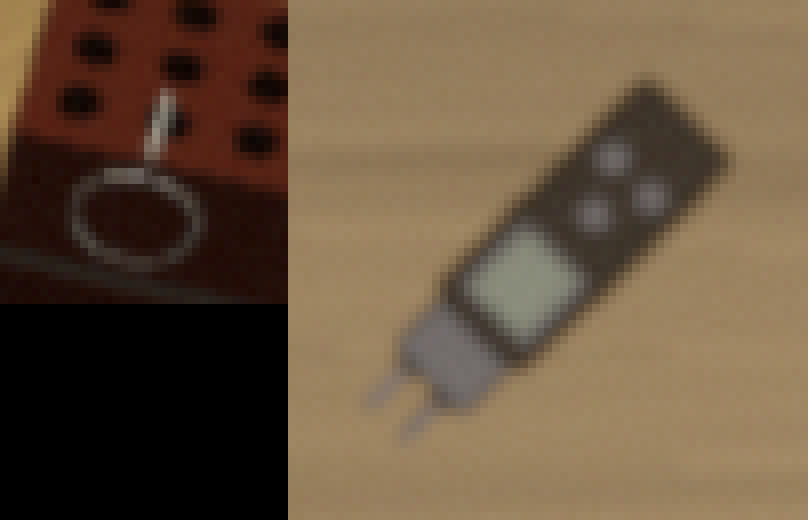

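The crop shows the ring centred at about scene (428.6,118.3). The meter's pins point lower left, with tips at top-view crop (90,395) and (118,430). Next I'll refine the ring, face and meter poses and compute the moves.

```bash
python3 - <<'E'
from h import *
def ray(d,u,v):
    K=d['mtx'];r=R.from_quat(d['orientation']).as_matrix()@np.array([(u-K[0,2])/K[0,0],-(v-K[1,2])/K[1,1],-1]); return d['position'],r
def onz(d,u,v,z):
    o,r=ray(d,u,v); return o+r*(z-o[2])/r[2]
d=dict(np.load('scene1.npz')); P=cloud(d)
n=np.array([-.5934,.8049]); c0=np.array([.57257,.28689])@n
S=P[85:185,400:550].reshape(-1,3); k=(S[:,2]>.02)&(S[:,2]<.205)&(abs(S[:,:2]@n-c0)<.006); q=S[k]
for _ in range(3):
    c=q.mean(0); nn=np.linalg.svd(q-c,full_matrices=False)[2][2]; nn*=np.sign(nn[1]); q=S[k][abs((S[k]-c)@nn)<.004]
print('normal',nn,'yaw',np.degrees(np.arctan2(nn[1],nn[0])),'n.c',c@nn,c,len(q))
for u,v in((428.6,118.3),(428.6-8,118),(428.6+8.5,118.5)):
    o,r=ray(d,u,v); print('ring',o+r*(((c-o)@nn)/(r@nn)))
# top surface rect
for nme,(x0,y0,x1,y1) in(('scene',(395,75,500,130)),('top',(75,150,200,260))):
    e=dict(np.load(nme+'1.npz')); Q=cloud(e)[y0:y1,x0:x1]; m=(abs(Q[...,2]-.215)<.006)
    print(nme,'top brick',cv2.minAreaRect((Q[m][:,:2]*1000).astype(np.float32)))
    rgb=e['color'][y0:y1,x0:x1].astype(int)
    k=m&(rgb.min(-1)>70); T=Q[k][:,:2]; print('tick',k.sum(),T.mean(0),'end near face',T[np.argmin(T@nn[:2])])
t=dict(np.load('top1.npz'))
X=lambda a,b:(300+a/8-.5,175+b/8-.5)
a=dict(lt=(370-288,405),rt=(408-288,435),rearL=(648-288,82),rearR=(728-288,160),frL=(447-288,298),frR=(515-288,365))
for k,(p,s) in a.items():
    print(k,onz(t,*X(p,s),.014 if 't' in k[1:] else .028))
E
```

```text
normal [-0.59323714  0.80502686  0.0012039 ] yaw 126.3870941959074 n.c -0.10849764055794696 [0.57263951 0.2870578  0.10312266] 3738
ring [0.47811666 0.21728184 0.18373721]
ring [0.45885672 0.20309865 0.17720782]
ring [0.49819827 0.23206933 0.1910695 ]
scene top brick ((490.2767333984375, 287.9237365722656), (214.92465209960938, 108.83793640136719), 37.084800720214844)
tick 18 [0.468204   0.22994341] end near face [0.47809542 0.21442857]
top top brick ((491.8575744628906, 289.7224426269531), (216.3974151611328, 104.1739501953125), 36.87406921386719)
tick 127 [0.466134   0.28222705] end near face [0.47917912 0.21610972]
lt [ 0.43744041 -0.15514418  0.014     ]
rt [ 0.42620124 -0.16883758  0.014     ]
rearL [ 0.55265716 -0.25913237  0.028     ]
rearR [ 0.52356724 -0.28741887  0.028     ]
frL [ 0.4756627  -0.18427719  0.028     ]
frR [ 0.45089471 -0.20836873  0.028     ]
```

```bash
cat >> h.py <<'E'
def plan(xyz,yaw):
    """units from current measured pose to TCP xyz, tool down with tool x at yaw (deg)"""
    s=arm.observe(); A=R.from_quat(s['tcp_rot']); a=np.radians(yaw)
    T=R.from_matrix(np.array([[np.cos(a),np.sin(a),0],[np.sin(a),-np.cos(a),0],[0,0,-1]]).T)
    print('xyz',(A.inv().apply(np.array(xyz)-s['eef_pos'])/.03).round(3),'rot',((A.inv()*T).as_rotvec(degrees=True)/5).round(2))
    print(s['time'],s['eef_pos'],'F',s['ft_force'],'M',s['moment'],s['gripper_width'],s['finger_force'])
E
python3 -c "
from h import *
plan((.493,-.2275,.12),133.8)"
```

```text
xyz [11.75  -4.556  3.699] rot [-1.000e-02 -1.000e-02 -2.181e+01]
0.1 [ 0.23009035 -0.49926831  0.23072589] F [ 0.6504691  -0.66085197 -0.52551812] M [ 0.05456109  0.02519095 -0.01083389] 0.998940975769753 0.0
```

{"name": "carry_out", "arguments": {"motion": [{"xyz": [1,-0.4,0.3],"rot": [0,0,-1.4]},{"xyz": [2,-0.8,0.6],"rot": [0,0,-2.8]},{"xyz": [3,-1.2,0.9],"rot": [0,0,-4.2]},{"xyz": [4,-1.55,1.2],"rot": [0,0,-5.6]},{"xyz": [5,-1.94,1.5],"rot": [0,0,-7]},{"xyz": [6,-2.33,1.9],"rot": [0,0,-8.4]},{"xyz": [7,-2.7,2.2],"rot": [0,0,-9.8]},{"xyz": [8,-3.1,2.5],"rot": [0,0,-11.2]},{"xyz": [9,-3.5,2.8],"rot": [0,0,-12.6]},{"xyz": [10,-3.9,3.1],"rot": [0,0,-14]},{"xyz": [11,-4.3,3.4],"rot": [0,0,-15.4]},{"xyz": [11.75,-4.56,3.7],"rot": [0,0,-16.8]}], "grip": 1}}

```text
time: 1.1
eef_pos: [0.4942, -0.2256, 0.1196]
tcp_rot: [0.58, 0.815, 0.0, -0.0]
ft_force: [-1.2, -0.2, -0.1]
gripper_width: 0.999
finger_force: 0.0
```

```bash
python3 -c "
from h import *
plan((.493,-.2275,.12),133.8)"
```

```text
xyz [-0.048 -0.058 -0.013] rot [ 0.   -0.01 -4.93]
1.1 [ 0.49417163 -0.22557745  0.11960725] F [-1.18487027 -0.17738476 -0.12237419] M [-0.02167114  0.01525916  0.00274012] 0.9992211171289195 0.0
```

{"name": "carry_out", "arguments": {"motion": [{"xyz": [0,0,0],"rot": [0,0,-1.25]},{"xyz": [0,0,0],"rot": [0,0,-2.5]},{"xyz": [0,0,0],"rot": [0,0,-3.75]},{"xyz": [-0.05,-0.06,0],"rot": [0,0,-4.93]},{"xyz": [-0.05,-0.06,0.6],"rot": [0,0,-4.93]},{"xyz": [-0.05,-0.06,1.2],"rot": [0,0,-4.93]},{"xyz": [-0.05,-0.06,1.8],"rot": [0,0,-4.93]},{"xyz": [-0.05,-0.06,1.8],"rot": [0,0,-4.93]},{"xyz": [-0.05,-0.06,1.8],"rot": [0,0,-4.93]}]}}

```text
time: 1.85
eef_pos: [0.4913, -0.2294, 0.0657]
tcp_rot: [0.396, 0.918, 0.0, -0.001]
ft_force: [0.2, -0.3, 0.5]
gripper_width: 1.002
finger_force: 0.0
```

```bash
python3 - <<'E'
from h import *
plan((.493,-.2275,.003),133.8)
a=get('scene');b=get('top')
i=cv2.resize(a['color'][160:270,255:365,::-1],(400,400),interpolation=2);j=cv2.resize(b['color'][165:255,290:380,::-1],(400,400),interpolation=2)
cv2.imwrite('pics/above.png',np.hstack([i,j]))
E
```

```text
xyz [2.00e-03 8.60e-02 2.09e+00] rot [-0.01 -0.03 -0.08]
1.85 [ 0.49128458 -0.22938745  0.06569944] F [ 0.1835483  -0.26332148  0.47978248] M [-0.00206062 -0.01968494  0.05730123] 1.002293639987441 0.0
```

View pics/above.png

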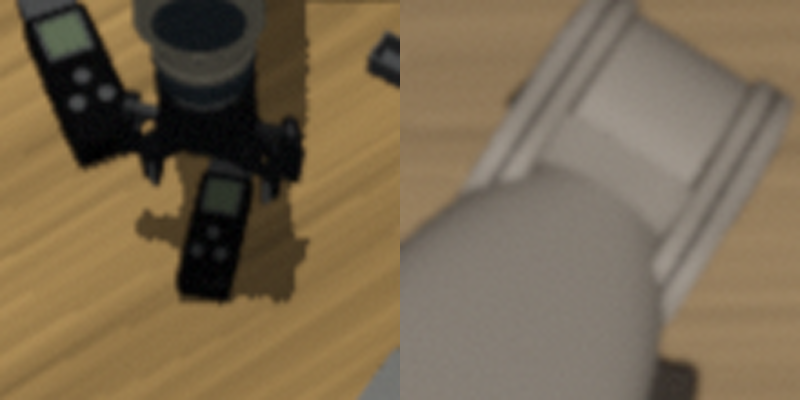

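The view from above shows the fingers straddling the small meter, with the larger meter clear of them. I'll descend and grip.

{"name": "carry_out", "arguments": {"motion": [{"xyz": [0,0.08,0.6],"rot": [0,0,0]},{"xyz": [0,0.08,1.2],"rot": [0,0,0]},{"xyz": [0,0.08,1.7],"rot": [0,0,0]},{"xyz": [0,0.08,2.05],"rot": [0,0,0]},{"xyz": [0,0.08,2.05],"rot": [0,0,0]},{"xyz": [0,0.08,2.05],"rot": [0,0,0]}]}}

```text
time: 2.45
eef_pos: [0.4939, -0.2283, 0.0055]
tcp_rot: [0.396, 0.918, -0.0, 0.0]
ft_force: [0.3, 0.2, 0.3]
gripper_width: 1.004
finger_force: 0.0
```

{"name": "carry_out", "arguments": {"motion": [{"xyz": [0,0,0]},{"xyz": [0,0,0]},{"xyz": [0,0,0]},{"xyz": [0,0,0]},{"xyz": [0,0,0]},{"xyz": [0,0,0]},{"xyz": [0,0,0]},{"xyz": [0,0,0]},{"xyz": [0,0,0]},{"xyz": [0,0,0]},{"xyz": [0,0,0]},{"xyz": [0,0,0]}], "grip": 0, "newtons": 50}}

```text
invalid input
```

{"name": "carry_out", "arguments": {"motion": [{"xyz": [0,0,0.05],"rot": [0,0,0]},{"xyz": [0,0,0.05],"rot": [0,0,0]},{"xyz": [0,0,0.05],"rot": [0,0,0]},{"xyz": [0,0,0.05],"rot": [0,0,0]},{"xyz": [0,0,0.05],"rot": [0,0,0]},{"xyz": [0,0,0.05],"rot": [0,0,0]},{"xyz": [0,0,0.05],"rot": [0,0,0]},{"xyz": [0,0,0.05],"rot": [0,0,0]},{"xyz": [0,0,0.05],"rot": [0,0,0]},{"xyz": [0,0,0.05],"rot": [0,0,0]},{"xyz": [0,0,0.05],"rot": [0,0,0]},{"xyz": [0,0,0.05],"rot": [0,0,0]}], "grip": 0, "newtons": 50}}

```text
time: 3.45
eef_pos: [0.4939, -0.2284, 0.0042]
tcp_rot: [0.396, 0.918, -0.0, 0.001]
ft_force: [-1.4, -0.2, 5.3]
gripper_width: 0.528
finger_force: 51.9
```

{"name": "carry_out", "arguments": {"motion": [{"xyz": [0,0,-0.4],"rot": [0,0,0]},{"xyz": [0,0,-1.2],"rot": [0,0,0]},{"xyz": [0,0,-2.2],"rot": [0,0,0]},{"xyz": [0,0,-3.2],"rot": [0,0,0]},{"xyz": [0,0,-4.2],"rot": [0,0,0]},{"xyz": [0,0,-5.2],"rot": [0,0,0]},{"xyz": [0,0,-5.6],"rot": [0,0,0]},{"xyz": [0,0,-5.6],"rot": [0,0,0]}]}}

```text
time: 4.12
eef_pos: [0.4947, -0.2288, 0.1747]
tcp_rot: [0.396, 0.918, -0.001, 0.003]
ft_force: [-0.3, 0.6, -2.2]
gripper_width: 0.524
finger_force: 52.1
```

```bash
python3 -c "
from h import *
plan((.5575,.109,.1727),126.5)"
```

```text
xyz [6.744 9.257 0.042] rot [0.02 0.06 1.38]
4.1167 [ 0.49468681 -0.2288113   0.17473826] F [-0.27914336  0.63935873 -2.23070089] M [-0.02829963  0.00128642 -0.04292745] 0.5236377282888814 52.09662616252899
```

{"name": "carry_out", "arguments": {"motion": [{"xyz": [0.3,0.4,0],"rot": [0,0,0.1]},{"xyz": [0.9,1.2,0],"rot": [0,0,0.2]},{"xyz": [1.6,2.2,0],"rot": [0,0,0.3]},{"xyz": [2.3,3.2,0],"rot": [0,0,0.5]},{"xyz": [3,4.2,0],"rot": [0,0,0.6]},{"xyz": [3.8,5.2,0],"rot": [0,0,0.8]},{"xyz": [4.5,6.2,0],"rot": [0,0,0.95]},{"xyz": [5.2,7.2,0],"rot": [0,0,1.1]},{"xyz": [5.9,8.2,0],"rot": [0,0,1.2]},{"xyz": [6.4,8.8,0.04],"rot": [0,0,1.3]},{"xyz": [6.7,9.2,0.04],"rot": [0,0,1.38]},{"xyz": [6.74,9.26,0.04],"rot": [0,0,1.38]}]}}

```text
time: 5.12
eef_pos: [0.556, 0.1124, 0.1683]
tcp_rot: [0.449, 0.894, -0.0, -0.001]
ft_force: [-0.3, -0.4, -2.3]
gripper_width: 0.529
finger_force: 52.0
```

{"name": "carry_out", "arguments": {"motion": [{"xyz": [0,0,0],"rot": [0,0,0]},{"xyz": [0,0,0],"rot": [0,0,0]},{"xyz": [0,0,0],"rot": [0,0,0]}]}}

```text
time: 5.37
eef_pos: [0.5563, 0.1087, 0.1696]
tcp_rot: [0.451, 0.893, -0.0, -0.0]
ft_force: [0.4, 1.0, -2.6]
gripper_width: 0.526
finger_force: 52.0
```

```bash
python3 - <<'E'
from h import *
plan((.5575,.109,.1727),126.5)
for n in('scene','top'):
    d=get(n); np.savez(f'{n}2.npz',**d)
    cv2.imwrite(f'pics/{n}2.png',d['color'][:,:,::-1])
a=cv2.imread('pics/scene2.png')[60:200,360:500];b=cv2.imread('pics/top2.png')[130:270,120:260]
cv2.imwrite('pics/near.png',np.hstack([cv2.resize(x,(400,400),interpolation=2) for x in(a,b)]))
E
```

```text
xyz [-0.016  0.038 -0.104] rot [-0.01 -0.   -0.01]
5.3667 [0.55629279 0.10872283 0.16959193] F [ 0.3938588   0.97679542 -2.59964924] M [-0.00700647 -0.04187071 -0.00473402] 0.5255098686060233 51.98883354663849
```

View pics/near.png

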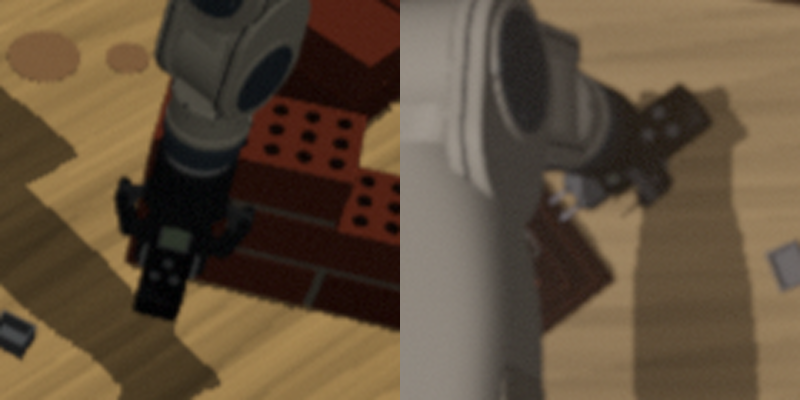

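The pins are visible in the top crop at about (552,190) and (568,213), just short of the wall. I'll enlarge that area to measure the tips and the tick.

```bash
python3 - <<'E'
import cv2
a=cv2.imread('pics/top2.png')[160:240,155:235]
cv2.imwrite('pics/pins.png',cv2.convertScaleAbs(cv2.resize(a,(560,560),interpolation=2),alpha=1.5))
E
```

```text
(no output)
```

View pics/pins.png

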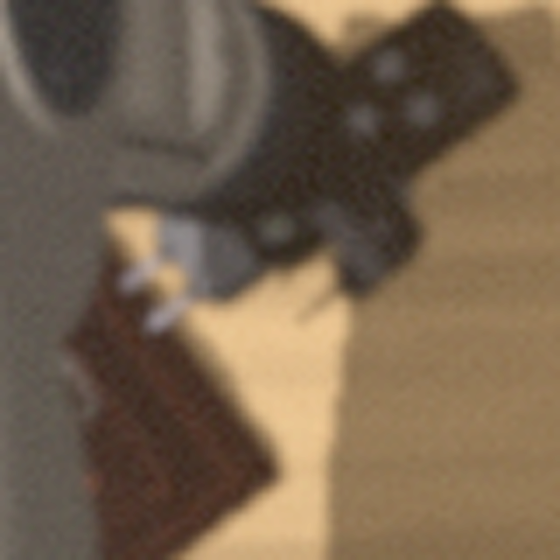

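The pin tips are at crop (118,283) and (147,330), the case rear corners at (437,0) and (518,85), and part of the ring shows at (80,385).

```bash
python3 - <<'E'
from h import *
t=dict(np.load('top2.npz')); K=t['mtx']; M=R.from_quat(t['orientation']).as_matrix()
def onz(a,b,z):
    u,v=155+a/7-.5,160+b/7-.5
    r=M@np.array([(u-K[0,2])/K[0,0],-(v-K[1,2])/K[1,1],-1]);o=t['position'];return o+r*(z-o[2])/r[2]
L,Rr=onz(118,283,.1795),onz(147,330,.1795); a,b=onz(437,0,.1935),onz(518,85,.1935)
print(L,Rr,np.linalg.norm(L-Rr)); m=(L+Rr)/2; r=(a+b)/2; v=m-r
print('mid tips',m,'rear',r,'yaw',np.degrees(np.arctan2(v[1],v[0])),np.linalg.norm(v[:2]))
n=np.array([np.cos(np.radians(126.5)),np.sin(np.radians(126.5))]); s=np.array([n[1],-n[0]])
ring=np.array([.478,.2165]); print('tips to ring along n',(ring-m[:2])@n,'side(+x wall)',(ring-m[:2])@s)
tcp=np.array([.5563,.1087]); print('tcp to ring n',(ring-tcp)@n,'side',(ring-tcp)@s)
# levelness: plane fit to case top, in both views
for nm in('top','scene'):
    d=dict(np.load(nm+'2.npz')); P=cloud(d).reshape(-1,3); C=d['color'].reshape(-1,3)
    w=(P[:,:2]-tcp); ax=w@n; la=w@s
    k=(ax>-.063)&(ax<-.02)&(abs(la)<.018)&(P[:,2]>.17)&(P[:,2]<.21)
    q=P[k]; A=np.c_[ax[k],la[k],np.ones(k.sum())]; c,*_=np.linalg.lstsq(A,q[:,2],rcond=None)
    res=abs(A@c-q[:,2])<.004; c,*_=np.linalg.lstsq(A[res],q[res,2],rcond=None)
    print(nm,k.sum(),'z at tcp',c[2],'slope ax,lat deg',np.degrees(c[:2]))
    k=(ax>-.11)&(ax<-.02)&(abs(la)<.04)&(P[:,2]>.15)&(P[:,2]<.2); print(' rear end',np.percentile(ax[k],1),'lat',np.percentile(la[k],[2,98]))
E
```

```text
[0.51013082 0.1915652  0.1795    ] [0.49277182 0.18089874 0.1795    ] 0.020374205949428834
mid tips [0.50145132 0.18623197 0.1795    ] rear [0.59330429 0.05623923 0.1935    ] yaw 125.24505418093584 0.15916997312172604
tips to ring along n 0.038280544361011956 side(+x wall) -0.000847391856734424
tcp to ring n 0.13323039377716606 side 0.001179904225466422
top 241 z at tcp 0.19560680468204605 slope ax,lat deg [1.3923585  0.06396405]
 rear end -0.06421376835808804 lat [-0.02316498  0.02176875]
scene 163 z at tcp 0.19650831779688743 slope ax,lat deg [ 4.96111682 -2.14960955]
 rear end -0.06649913411788723 lat [-0.02446854  0.02018849]
```

{"name": "carry_out", "arguments": {"motion": [{"xyz": [0.3,0,-0.08],"rot": [0,0,0]},{"xyz": [0.6,0,-0.08],"rot": [0,0,0]},{"xyz": [0.8,0,-0.08],"rot": [0,0,0]},{"xyz": [0.95,0,-0.08],"rot": [0,0,0]},{"xyz": [1,0,-0.08],"rot": [0,0,0]},{"xyz": [1,0,-0.08],"rot": [0,0,0]},{"xyz": [1,0,-0.08],"rot": [0,0,0]},{"xyz": [1,0,-0.08],"rot": [0,0,0]}]}}

```text
time: 6.13
eef_pos: [0.5388, 0.1337, 0.1724]
tcp_rot: [0.45, 0.893, -0.0, 0.0]
ft_force: [0.2, 0.1, -2.3]
gripper_width: 0.528
finger_force: 52.0
```

```bash
cat > chk.py <<'E'
from h import *
n=np.array([np.cos(np.radians(126.5)),np.sin(np.radians(126.5))]); s=np.array([n[1],-n[0]])
Fs=[];D=[];T=[]
for _ in range(8):
    d=get('top'); o=arm.observe(); Fs.append(o['ft_force']); T.append(o['eef_pos']); D.append(cloud(d)*np.where(d['depth']>0,1,np.nan)[...,None])
plan((.5575,.109,.172),126.5)
Fs=np.array(Fs);T=np.array(T); tcp=T.mean(0); print('F mean',Fs.mean(0),'Fn',(Fs[:,:2]@n).mean(),'std',(Fs[:,:2]@n).std(),'tcp',tcp,'n',tcp[:2]@n,T.std(0))
P=np.nanmean(D,0).reshape(-1,3); C=d['color'].reshape(-1,3)
w=P[:,:2]-tcp[:2]; ax=w@n; la=w@s
k=(ax>-.060)&(ax<-.015)&(abs(la)<.017)&(P[:,2]>.17)&(P[:,2]<.21)
A=np.c_[ax[k],la[k],np.ones(k.sum())]; z=P[k,2]
for _ in range(3): c=np.linalg.lstsq(A,z,rcond=None)[0]; g=abs(A@c-z)<.003; A,z=A[g],z[g]
print(len(z),'ztop',c[2],'slopes deg',np.degrees(c[:2]),'res',np.std(A@c-z))
cv2.imwrite('pics/last.png',d['color'][:,:,::-1])
E
python3 chk.py
```

```text
xyz [-1.034  0.012  0.014] rot [-0. -0. -0.]
6.5333 [0.5387687  0.13371021 0.17243013] F [-0.04415088 -0.44635986 -1.87523988] M [-0.0035831   0.02767777  0.00195215] 0.5286120664243218 52.015387415885925
F mean [-0.14529303 -0.00517672 -2.49766346] Fn 0.08226226277102461 std 0.43643736709687336 tcp [0.53882694 0.13365486 0.17241543] n -0.21306716687234695 [3.84777087e-05 3.32745967e-05 1.59004082e-05]
241 ztop 0.19755006996314423 slopes deg [0.62560137 0.24508078] res 0.0007580476266646818
```

{"name": "carry_out", "arguments": {"motion": [{"xyz": [0.07,0,0],"rot": [0,0,0]},{"xyz": [0.13,0,0],"rot": [0,0,0]},{"xyz": [0.2,0,0],"rot": [0,0,0]},{"xyz": [0.25,0,0],"rot": [0,0,0]},{"xyz": [0.3,0,0],"rot": [0,0,0]},{"xyz": [0.3,0,0],"rot": [0,0,0]},{"xyz": [0.3,0,0],"rot": [0,0,0]},{"xyz": [0.3,0,0],"rot": [0,0,0]}]}}

```text
time: 7.2
eef_pos: [0.5335, 0.1409, 0.1725]
tcp_rot: [0.45, 0.893, -0.0, 0.0]
ft_force: [1.0, -2.3, -2.1]
gripper_width: 0.529
finger_force: 52.0
```

```bash
python3 chk.py
```

```text
xyz [-1.334  0.012  0.016] rot [-0.  0. -0.]
7.6 [0.53340026 0.14096731 0.17247413] F [ 0.90757754 -1.95613015 -1.94076213] M [-0.34515363 -0.2008436   0.0353579 ] 0.5322790158423697 51.987783908843994
F mean [ 1.14640477 -2.03462204 -2.40954543] Fn -2.317452567832323 std 0.30689510097907763 tcp [0.53344039 0.14093196 0.1724932 ] n -0.2040133821119051 [2.30100256e-05 2.26061939e-05 1.22290707e-05]
242 ztop 0.1976040977148587 slopes deg [ 0.59028911 -0.12755459] res 0.0008443433486941337
```

{"name": "carry_out", "arguments": {"motion": [{"xyz": [0.03,0,0],"rot": [0,0,0]},{"xyz": [0.06,0,0],"rot": [0,0,0]},{"xyz": [0.09,0,0],"rot": [0,0,0]},{"xyz": [0.1,0,0],"rot": [0,0,0]},{"xyz": [0.1,0,0],"rot": [0,0,0]},{"xyz": [0.1,0,0],"rot": [0,0,0]}]}}

```text
time: 8.1
eef_pos: [0.5318, 0.1432, 0.1726]
tcp_rot: [0.45, 0.893, -0.0, 0.0]
ft_force: [2.6, -4.5, -2.4]
gripper_width: 0.526
finger_force: 52.0
```

```bash
sed -i "s/^plan/print('M mean',np.mean([(get('top'),arm.observe()['moment'])[1] for _ in range(6)],0))\nplan/" chk.py; python3 chk.py; python3 -c "
import cv2
a=cv2.imread('pics/last.png')[150:240,135:225]
cv2.imwrite('pics/pins2.png',cv2.convertScaleAbs(cv2.resize(a,(560,560),interpolation=2),alpha=1.5))"
```

```text
M mean [-0.91670626 -0.48969758  0.08337138]
xyz [-1.425  0.011  0.02 ] rot [ 0.    0.01 -0.  ]
8.8 [0.53180194 0.14318168 0.17256565] F [ 2.65141195 -5.46277165 -2.59822417] M [-0.8922845  -0.49075803  0.09117898] 0.5256642926403179 52.004000544548035
F mean [ 1.98704262 -4.65371407 -2.27838479] Fn -4.922858211020647 std 0.40236197787069916 tcp [0.53180649 0.14317531 0.17257077] n -0.2012381575584873 [1.31370397e-05 1.16565479e-05 3.11134816e-06]
243 ztop 0.19779037464077862 slopes deg [0.50260839 0.18286646] res 0.0008017827538792008
```

View pics/pins2.png

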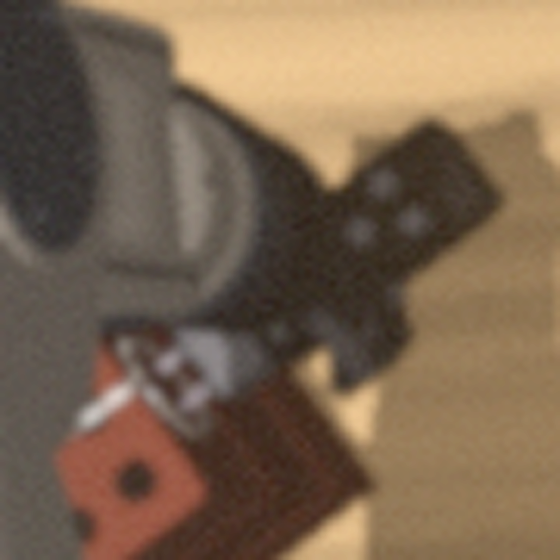

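The view shows both tips on the face inside the ring and about centred. The normal force is 5.0 N against a target of about 6 N, so I'll advance a little and average the force and moment to check that the pins share the load.

{"name": "carry_out", "arguments": {"motion": [{"xyz": [0.01,0,0],"rot": [0,0,0]},{"xyz": [0.02,0,0],"rot": [0,0,0]},{"xyz": [0.02,0,0],"rot": [0,0,0]},{"xyz": [0.02,0,0],"rot": [0,0,0]}]}}

```text
time: 9.13
eef_pos: [0.5315, 0.1436, 0.1726]
tcp_rot: [0.45, 0.893, -0.0, 0.0]
ft_force: [3.5, -5.6, -2.5]
gripper_width: 0.526
finger_force: 52.0
```

```bash
python3 - <<'E'
from h import *
n=np.array([np.cos(np.radians(126.5)),np.sin(np.radians(126.5))]); s=np.array([n[1],-n[0]])
D=[]
for _ in range(50):
    get('scene'); o=arm.observe(); D.append(np.r_[o['ft_force'],o['moment'],o['eef_pos']])
D=np.array(D); m=D.mean(0); print(m,'se',(D.std(0)/7)[:6],o['time'])
Fn,Fl=m[:2]@n,m[:2]@s; print('Fn',Fn,'Flat',Fl,'l',(-.088*Fl-m[5])/-Fn*1, 'tcp n',m[6:8]@n)
E
```

```text
[ 2.80911589 -5.11785143 -2.31700145 -1.02895297 -0.56351308  0.08305979
  0.53152217  0.14356743  0.17258871] se [0.07349175 0.06713741 0.06605195 0.00388938 0.003825   0.00444491] 11.6333
Fn -5.784946126123115 Flat -0.7860875638563554 l -0.002400036798399438 tcp n -0.20075383328246088
```

```bash
python3 - <<'E'
from h import *
I=np.mean([get('top')['color'].astype(float) for _ in range(24)],0); d=get('top')
np.savez('avg.npz',I=I,**{k:d[k] for k in('mtx','position','orientation')})
a=I[190:232,140:202,::-1]; cv2.imwrite('pics/avg.png',cv2.resize(np.clip(a*1.7,0,255).astype(np.uint8),None,fx=12,fy=12,interpolation=cv2.INTER_CUBIC))
print(a.shape,arm.observe()['time'])
E
```

```text
(42, 62, 3) 12.8833
```

View pics/avg.png

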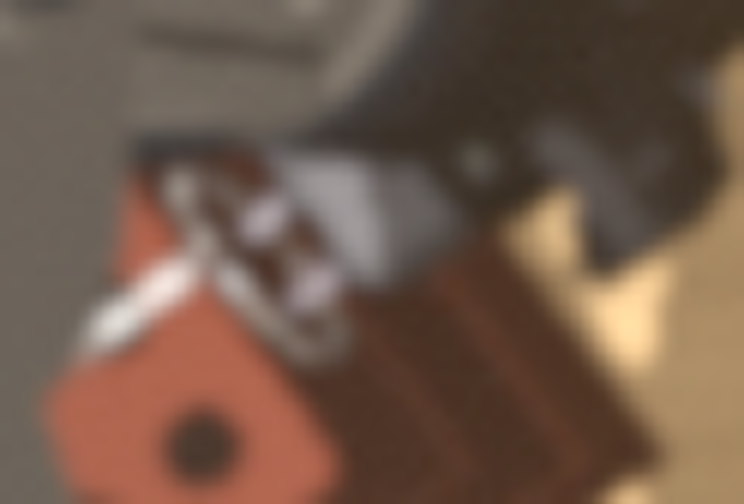

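The averaged view shows both pins, at (262,217) and (313,290), touching inside the ring with equal lengths exposed. The nose edge is parallel to the brick edge (both about 53.5°), and the push of about 5.8 N is close to half-way. I'm handing it in.

```bash
python3 -c "
from h import *
print(arm.sign_off())"
```

```text
the job is handed in; nothing more can be done
None
```

I handed the job in at about 13 s, with the smallest meter held level and square and both pin tips inside the chalk ring at about 5.8 N; that force, not a direct pin reading, is my basis for half-way in.

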